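Shut, pin and squeeze the purifier clamp

ROBOT

A 6-joint arm with a two-finger parallel gripper is mounted at the origin on the work surface. World frame = base frame: x ahead of the robot, y to its left, z up, the work surface at z = 0. Lengths are in m, angles in rad, forces in N, time in s.
With the tool pointing down it reaches from about 0.35 to 0.775 m from the base axis. Payload 7.3 kg.
Tool frame: the origin (TCP) lies midway between the tips of the shut fingers; the grasp point (between the pads) lies 19 mm behind it; x points along the fingers, z is the direction in which the jaws open and shut, and the axes are right-handed (so a half turn about x gives the same grasp; the last joint's range is limited). The gripper opens to 92 mm and grips with 3 to 60 N. Pads are 19 mm wide; open, the fingers measure 130 mm over their backs; the gripper's body (75 mm by 190 mm) begins 47 mm behind the grasp point.
Start: joints at [-1.427, 0.342, 1.524, -0, 1.275, -0.146], TCP at [0.15, -0.503, 0.227] pointing down, gripper open.
Joint ranges: [-2.53, 2.53], [-0.77, 2.02], [0.04, 2.7], [-1, 4.14], [0.28, 2.66], [-3.11, 3.11]. Speed limits (rad/s): [2.57, 2.57, 3.14, 3.14, 3.14, 3.14].

INTERFACE

Orientations are given as [roll, pitch, yaw] about the fixed x, y, z axes, in that order (R = Rz(yaw) Ry(pitch) Rx(roll)).
In Python, from cell import observe, cams, robot gives the robot as it stands.
- The arm moves only by the tool jog_arm, never from a script. Its argument "plan" is one flat list of numbers, 7 for each row, row after row: the turn, a rotation vector about the tool's x, y, z in degrees, then the shift along the tool's x, y, z in cm, then the opening, from -1 (shut) to 1 (fully open). In form: [ax, ay, az, x, y, z, jaw, ax, ay, az, x, y, z, jaw, ...]. A call has 1 to 10 rows; each row is the pose to reach, as a shift and turn from the pose commanded when the call began, along the tool's axes at that moment; what a row does not reach only later rows make up. A row lasts 1/10 s, in which the tool goes at most 50 mm and 8.59 degrees, less where a joint would pass 70% of its speed; a pose out of reach is approached as far as the arm can. A call with a gripper value outside its range is refused whole. The fingers move at their own pace and stop on an object; "newtons" is the grip in N (left out, the last holds). Time passes only in rows, so rows that repeat a pose let the fingers close. It gives the time, the measured TCP pose, the force and the opening at its end, in the units of the state.
- observe(): the state, without advancing time (a new reading comes with each control period).
- cams.read_camera(name): name is "scene" or "side" or "wrist"; returns a dict with "image" (384x512x3 uint8, red, green, blue), "fov_y" (degrees; the focal length in pixels is half the picture's height over the tangent of half this angle, whatever the lens; pixels are square), "cx", "cy" (the principal point, pixels), "T" (4x4, takes a point from camera to world coordinates). Camera axes: x right, y down, z forward; pixel columns grow to the right and rows downward; lengths in m; the calibration is good to about 2 mm. A picture is of the moment at which its call begins. There is no depth.
- robot.hand_in(): hands the job in, once; it reports no verdict.
The state is a dict: "time": time; "qpos": joint angles; "qvel": joint speeds; "joint_efforts": joint torques, N m; "tool_pos": TCP position; "tool_rot": TCP orientation; "contact_force": force on the tool from outside, world axes, zero at the start; "torque": the same for the moment, N m; "opening": finger opening in m.
Only numpy, scipy, OpenCV 4.12 (cv2) and the standard library are available. Lean on these libraries where they do the work, as an engineer would, in place of code of your own. Each camera call takes 0.05 s, during which the arm holds its last target.

TASK

The hinged steel clamp round the air purifier's base stands open: swing its loose half fully shut, then take the round-headed pin from the bamboo organizer and push it down through the lined-up holes of both ears until its head sits on the upper ear plate. Then pinch the two ears together between the gripper's fingers and finish while holding them so: stay there squeezing firmly, do not let go at the end, so that the clamp's fresh lining can take its shape. Leave the square-headed plug, the remotes, the cup, the bowl and the glass orb where they are.

Things in the scene. Friction and masses are not known exactly. Their poses are not given: they have to be found in the camera images.
- clamp: Fixed half (+x side) of a steel ring clamp, screwed to the stand around the white drum-shaped purifier base (radius 57 mm, 92 mm high with its toggle switch). Origin: ring centre, on the stand's surface; z up. Shut ring 138 mm across, 24 to 54 mm above the stand. Hinge post 80 mm from the centre along -y (top at 62 mm); the ears stick out along +y.
- clamp_ear (a point): Centre of the outer (+x) face of the fixed half's ear, 37 mm above the stand, axes as clamp. The ear is an upright plate, 8 mm thick, 32 mm wide (y), 18 to 56 mm above the stand. On its -x side it carries two level lug plates, 34 (x) x 32 x 8 mm, tops at 30 and 56 mm, each with a 14 mm vertical hole.
- clamp_hole (a point): Centre of the hole in the fixed ear's upper lug plate, at its upper face, 56 mm above the stand; in clamp at x 0, y 105 mm. Axes as clamp: z up along the hole; x is the direction along which to squeeze the ears (together 50 mm thick when shut, outer faces 25 mm either side of this point).
- jaw: Hinged half of the clamp. Origin on its vertical hinge axis, at the stand's surface; y points from hinge to ear. Its yaw minus the clamp's is the opening angle: 0 is shut (a stop); it starts open by 0.5 to 0.85 rad, counter-clockwise from above (at most 1.2). Stays where left; 1 N at the ear moves it. Shut, its tongue lies between the fixed ear's lug plates and the holes line up.
- jaw_push (a point): Centre of the outer (-x) face of the jaw's ear, 37 mm above the stand: the place to push on to shut it; axes as jaw, in it at x -25, y 185 mm. The ear is an upright plate 8 mm thick, 32 mm wide (y), 18 to 56 mm above the stand, with one level tongue (34 x 32 mm, 33 to 45 mm above the stand) on its +x side.
- jaw_hole (a point): Centre of the 14 mm vertical hole through the jaw's tongue, at the tongue's upper face, 45 mm above the stand (x 0, y 185 mm of jaw).
- pin: Steel retaining pin, about 100 g: round head of 28 mm diameter and 22 mm height on a shank of 10 mm diameter and 44 mm length, whose last 8 mm taper to 4 mm. Origin: centre of the head's underside; z up through the head. It hangs upright in one of the two holes of the organizer's upper board, its head on the board.
- pin_tip (a point): Lower end of the pin's shank, 44 mm below its origin.
- plug: Square-headed steel plug, to be left alone: head 30 x 30 x 22 mm, thick short shank (15 mm by 26 mm). Origin: centre of the head's underside. It hangs in the other hole of the organizer.
- organizer: Bamboo organizer of two tiers, fixed: 120 mm (x) by 200 mm (y), top of the upper board at 70 mm. Origin: centre, on the stand's surface. Two 18 mm holes in the upper board, at x 0, y -45 and +45 mm; pin and plug may be either way round.
- remote_low: Lower of two slim crossed remotes, 165 x 40 x 16 mm, lying on the stand. Origin: centre of its underside.
- remote_top: Upper remote, 150 x 38 x 14 mm, lying across the lower one. Origin: centre of its underside.
- cup: Copper-tone steel cup, 85 mm high, 72 mm across, upright. Origin: centre of its underside.
- bowl: Wooden bowl, 130 mm across, 50 mm high. Origin: centre of its underside.
- orb: Glass orb with a flat foot, 70 mm across, 65 mm high. Origin: centre of its underside.
Mind the look-alikes: they are no part of the job. Leave any black look-alike of the pin alone. What is shaped like the clamp but green is not meant.

How it is judged:
On the way, in this order (a step that is already met when the one before it is completed fails the run):
1. the jaw is shut, the pin not yet in (angle between the y axis of jaw and the y axis of clamp, either way round below 0.025 rad and horizontal distance between pin and clamp_hole above 0.03 m), for 0.2 s.
2. the pin is through both ears, its head on the upper plate (angle between the y axis of jaw and the y axis of clamp, either way round below 0.025 rad and z of pin in the frame of clamp_hole below 0.003 m and horizontal distance between pin and clamp_hole below 0.004 m and angle between the z axis of pin and the z axis of clamp_hole, either way round below 0.08 rad), for 0.2 s.
3. the fingers squeeze both ears together (contact force between the fingers and jaw above 4 N and contact force between the fingers and clamp above 4 N), for 0.3 s.
At the end, for the whole second after the job is handed in: The jaw is shut (under 0.025 rad), the pin is upright in the holes (within 4 mm of the hole's centre, tilted under 0.08 rad) with its head within 3 mm of the upper plate, and the fingers still press on both ears with more than 4 N each (all of step 2 and all of step 3); the arm keeps its last pose, push and grip.
It fails at once if the square-headed plug is moved by more than 25 mm (distance of plug from where it was at the start of the episode above 0.025 m).
It fails at once if a remote, the cup, the bowl or the orb is moved by more than 25 mm (distance of any of remote_low, remote_top, cup, bowl, orb from where it was at the start of the episode above 0.025 m).
It also fails if it takes over 58 s, if anything falls off the work surface, if the arm or the gripper's body presses on something with over 40 N, if the wrist force passes 120 N, or if a joint passes its speed limit or range.

## Working session

There is one attempt and no reset: what is moved stays moved. The work goes in short steps, Python scripts to look and compute and a tool call to move; the robot and the scene stay as the last step left them, time stands still between calls to the robot, and variables do not carry over. Pictures are saved under pics/ and viewed, and the job is handed in when it is done.

Besides the shell and the picture viewer there is one more tool, called by a JSON object that holds its "fn" and its "kwargs", one argument or row to a line. jog_arm: Moves the arm, as the interface text tells. Its arguments: {"type":"object","properties":{"plan":{"type":"array"},"newtons":{"type":"number"}},"required":["plan"]}

```bash
ls; mkdir -p pics
python3 - <<'E'
from cell import observe,cams,robot
import cv2
print(observe())
for n in ["scene","side","wrist"]:
    r=cams.read_camera(n); cv2.imwrite(f"pics/{n}0.png",r["image"][:,:,::-1]); print(n,r["fov_y"],r["cx"],r["cy"],r["T"].round(4).tolist() if hasattr(r["T"],'round') else r["T"])
E
```

```text
pics
{'time': 0.0, 'qpos': array([-1.42700518e+00,  3.42696333e-01,  1.52502162e+00, -1.37518647e-05,
        1.27537727e+00, -1.46002205e-01]), 'qvel': array([ 8.23045766e-05, -2.53005444e-04,  3.86602550e-04,  3.05303454e-04,
        6.32598525e-04, -8.45221979e-04]), 'joint_efforts': array([-2.33588280e-04, -4.31241846e+01, -2.44215792e+01,  7.16972211e-02,
        5.60295198e-02, -1.17607719e-04]), 'tool_pos': array([ 0.14997865, -0.50270041,  0.22605705]), 'tool_rot': array([3.00434198, 1.5692937 , 1.72334301]), 'contact_force': array([ 0.24461298, -0.760544  ,  0.42682882]), 'torque': array([-0.05282798,  0.01022949, -0.01101725]), 'opening': 0.09178795630542996}
scene 47.026490617166814 259.76824170244504 190.53023990565478 [[0.8709, 0.3569, -0.3379, 0.9859], [0.4912, -0.6569, 0.572, -0.8772], [-0.0178, -0.6642, -0.7474, 1.1732], [0.0, 0.0, 0.0, 1.0]]
side 45.39110039580994 253.17618026819704 186.39856985240638 [[-0.677, -0.3948, 0.6212, -0.3008], [-0.7358, 0.3457, -0.5823, 0.6867], [0.0151, -0.8513, -0.5245, 0.7365], [0.0, 0.0, 0.0, 1.0]]
wrist 69.08477604528403 258.68008208634484 194.42491521188032 [[0.2873, -0.9194, -0.2687, 0.2232], [-0.9578, -0.276, -0.0799, -0.4813], [-0.0007, 0.2803, -0.9599, 0.384], [0.0, 0.0, 0.0, 1.0]]
```

View pics/scene0.png

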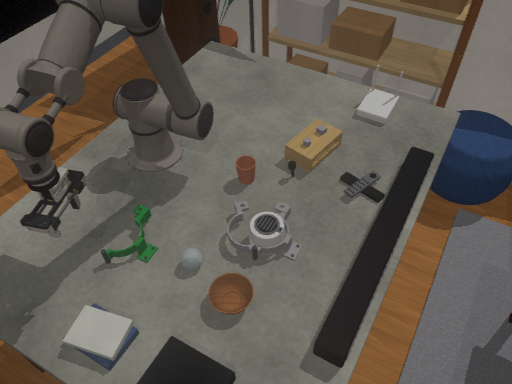

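View pics/side0.png

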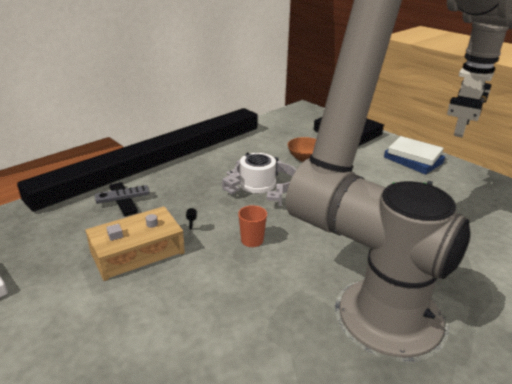

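View pics/wrist0.png

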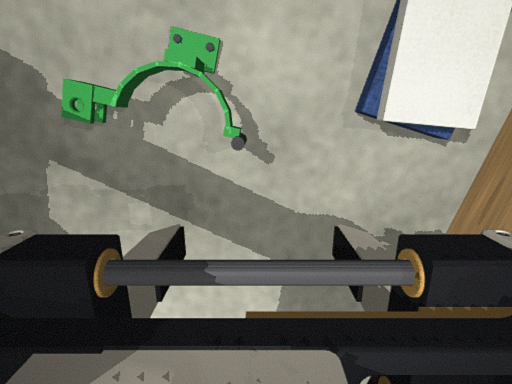

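The scene picture shows the steel clamp around (265,230), with the hinge post near (255,252) and the ears at about (240,207) and (283,210). The organizer is at (314,143), the black look-alike pin at (292,165) and the green look-alike at (135,235). I'll zoom in next.

Run:
```python
import cv2,numpy as np
a=cv2.imread("pics/scene0.png"); b=cv2.imread("pics/side0.png")
c=cv2.resize(a[185:275,205:320],None,fx=6,fy=6,interpolation=cv2.INTER_CUBIC); cv2.imwrite("pics/c1.png",c)
c=cv2.resize(a[110:180,270:370],None,fx=6,fy=6,interpolation=cv2.INTER_CUBIC); cv2.imwrite("pics/c2.png",c)
c=cv2.resize(b[140:290,80:310],None,fx=3.4,fy=3.4,interpolation=cv2.INTER_CUBIC); cv2.imwrite("pics/c3.png",c)
```

```text
(no output)
```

View pics/c1.png

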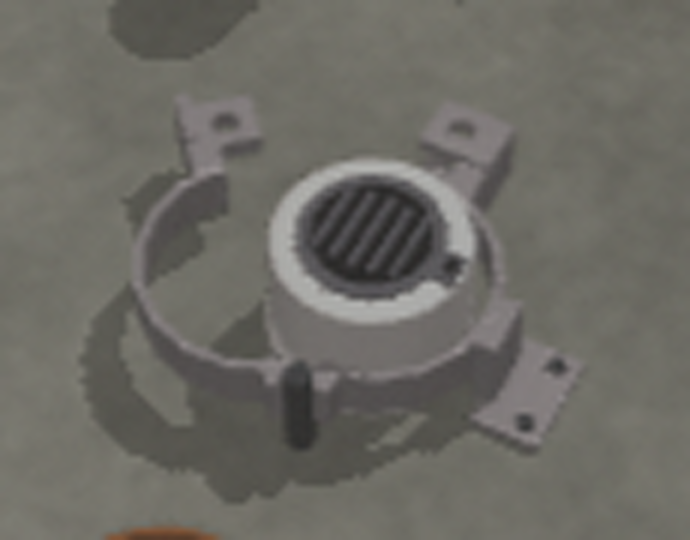

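View pics/c2.png

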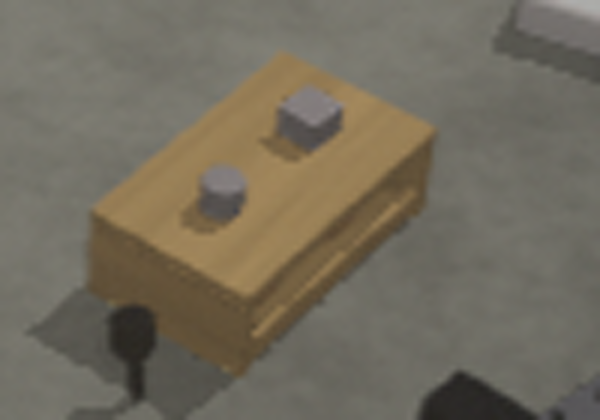

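View pics/c3.png

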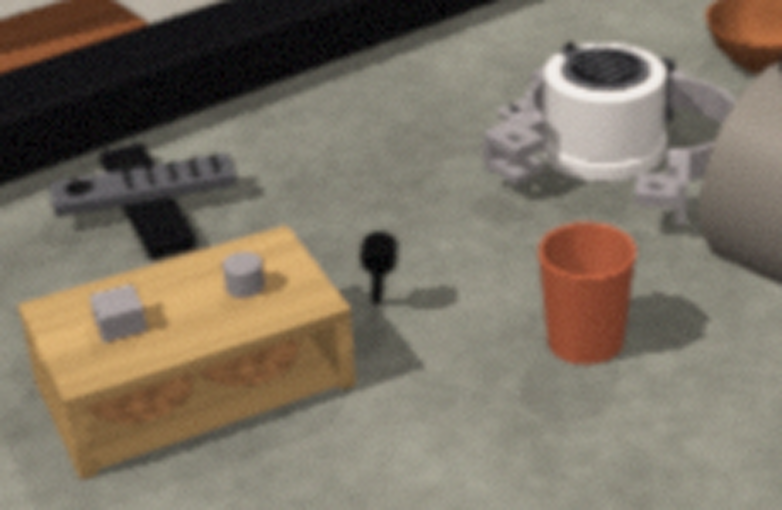

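In the scene view, the fixed hole is at (282,206), the jaw hole at (243,205), the hinge post top at (255,246), the pin head top at (307,140) and the plug at (322,129). In the side view, the fixed ear is at about (231,181), the pin at (152,217) and the post is hidden.

```bash
cat > h.py <<'E'
import numpy as np,cv2,time
from cell import observe,cams,robot
from scipy.spatial.transform import Rotation as R
def ray(r,u,v):
    f=192/np.tan(np.radians(r["fov_y"]/2)); T=np.array(r["T"])
    d=T[:3,:3]@np.array([(u-r["cx"])/f,(v-r["cy"])/f,1]); return T[:3,3],d/np.linalg.norm(d)
def plane(r,u,v,z):
    o,d=ray(r,u,v); return o+d*(z-o[2])/d[2]
def proj(r,p):
    f=192/np.tan(np.radians(r["fov_y"]/2)); T=np.array(r["T"]); c=T[:3,:3].T@(np.array(p)-T[:3,3])
    return c[0]/c[2]*f+r["cx"],c[1]/c[2]*f+r["cy"]
def tri(a,pa,b,pb):
    o1,d1=ray(a,*pa);o2,d2=ray(b,*pb)
    t=np.linalg.lstsq(np.c_[d1,-d2],o2-o1,rcond=None)[0]
    p,q=o1+t[0]*d1,o2+t[1]*d2; return (p+q)/2,np.linalg.norm(p-q)
def toolR(): 
    s=observe(); return R.from_euler('xyz',s["tool_rot"]).as_matrix(),s["tool_pos"]
E
python3 - <<'E'
from h import *
s=cams.read_camera("scene");d=cams.read_camera("side")
for n,u,v,z in [("fh",282,206.3,.056),("jh",242.8,205.2,.045),("post",255,246.3,.062),("pin",307.2,140,.092),("plug",321.7,127.7,.092),("cup",246,162,.085),("blackpin",292,163,.07)]:
    print(n,plane(s,u,v,z).round(4))
for n,u,v,z in [("fh",231.2,180.6,.056),("jh",80+655/3.4,140+184/3.4,.045),("pin",152,216.5,.092),("plug",80+117/3.4,140+297/3.4,.092)]:
    print(n,plane(d,u,v,z).round(4))
print(tri(s,(282,206.3),d,(231.2,180.6)),tri(s,(307.2,140),d,(152,216.5)))
E
```

```text
fh [ 0.5788 -0.0476  0.056 ]
jh [ 0.4582 -0.0975  0.045 ]
post [ 0.5818 -0.2305  0.062 ]
pin [0.5279 0.247  0.092 ]
plug [0.5461 0.3346 0.092 ]
cup [0.3858 0.0491 0.085 ]
blackpin [0.5232 0.1349 0.07  ]
fh [ 0.5702 -0.0426  0.056 ]
jh [ 0.4518 -0.0941  0.045 ]
pin [0.5212 0.2478 0.092 ]
plug [0.5413 0.3362 0.092 ]
(array([ 0.5764668 , -0.04603262,  0.05224467]), np.float64(0.002961069459434747)) (array([0.52604906, 0.24713726, 0.08991526]), np.float64(0.0038102189223433907))
```

```bash
cat >> h.py <<'E'
def Rdown(psi): # tool x down, tool z at angle psi from world x
    x=np.array([0,0,-1.]);z=np.array([np.cos(psi),np.sin(psi),0]);return np.c_[x,np.cross(z,x),z]
def go(p,psi,R0=None,p0=None):
    a,b=toolR(); R0=a if R0 is None else R0; p0=b if p0 is None else p0
    M=R0.T@Rdown(psi); rv=np.degrees(R.from_matrix(M).as_rotvec()); sh=R0.T@(np.array(p)-p0)*100
    print("turn",rv.round(1),"shift",sh.round(2), "d",np.linalg.norm(sh).round(1))
E
python3 - <<'E'
from h import *
Rt,p=toolR(); print(Rt.round(3),p, np.degrees(np.arctan2(Rt[1,2],Rt[0,2])))
s=cams.read_camera("scene")
print("orb",plane(s,192,258,.035),"bowl",plane(s,231,290,.05))
# cam in tool frame
w=cams.read_camera("wrist");T=np.array(w["T"]);print((Rt.T@(T[:3,3]-p)).round(4));print((Rt.T@T[:3,:3]).round(3))
E
```

```text
[[-0.     0.958  0.286]
 [ 0.001  0.286 -0.958]
 [-1.     0.    -0.001]] [ 0.14999865 -0.50294749  0.22642202] -73.3986315269454
orb [ 0.42482916 -0.34435911  0.035     ] bowl [ 0.59189187 -0.38587152  0.05      ]
[-0.158   0.0764  0.0002]
[[-0.001 -0.281  0.96 ]
 [ 0.002 -0.96  -0.281]
 [ 1.     0.001  0.001]]
```

Run:
```python
from h import *
go((.53,-.15,.26),0)
```

```text
turn [-73.4  -0.   -0. ] shift [ -3.33  46.5  -22.97] d 52.0
```

{"fn": "jog_arm", "kwargs": {
  "plan": [-73.4,0,0,-3.3,46.5,-23,1,-73.4,0,0,-3.3,46.5,-23,1,-73.4,0,0,-3.3,46.5,-23,1,-73.4,0,0,-3.3,46.5,-23,1,-73.4,0,0,-3.3,46.5,-23,1,-73.4,0,0,-3.3,46.5,-23,1,-73.4,0,0,-3.3,46.5,-23,1,-73.4,0,0,-3.3,46.5,-23,1,-73.4,0,0,-3.3,46.5,-23,1,-73.4,0,0,-3.3,46.5,-23,1]
}}

```text
time: 1.35
tool_pos: [0.5167, -0.1616, 0.2587]
tool_rot: [-0.841, 1.57, -0.838]
contact_force: [0.5, -0.8, 0.8]
opening: 0.0921
```

{"fn": "jog_arm", "kwargs": {
  "plan": [0,0,0,0,0,0,1]
}}

```text
time: 1.45
tool_pos: [0.5189, -0.159, 0.2585]
tool_rot: [0.47, 1.568, 0.476]
contact_force: [0.3, -0.8, -0.2]
opening: 0.0918
```

Run:
```python
from h import *
s=observe();print(s["time"],s["qpos"].round(3));go((.53,-.15,.26),0)
```

```text
1.45 [-0.44   0.351  1.421  0.002  1.368 -0.446]
turn [ 0.4  0.1 -0.1] shift [-0.14  0.89  1.12] d 1.4
```

Run:
```python
from h import *
w=cams.read_camera("wrist"); cv2.imwrite("pics/w1.png",w["image"][:,:,::-1])
np.save("w1.npy",w,allow_pickle=True)
cv2.imwrite("pics/w1z.png",cv2.resize(w["image"][:,:,::-1],None,fx=1.55,fy=1.55,interpolation=cv2.INTER_CUBIC))
```

```text
(no output)
```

View pics/w1.png

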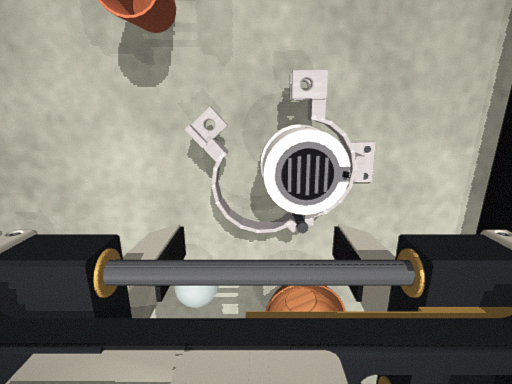

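The wrist view from above shows the fixed hole at (306,84), the jaw hole at (209,124) and the hinge post top at about (303,226). I'll refine these on a crop.

Run:
```python
import cv2
a=cv2.imread("pics/w1.png")
cv2.imwrite("pics/c4.png",cv2.resize(a[60:250,180:385],None,fx=3.15,fy=3.15,interpolation=cv2.INTER_CUBIC))
a1=cv2.resize(a[65:110,285:335],None,fx=8,fy=8,interpolation=cv2.INTER_CUBIC);b1=cv2.resize(a[102:147,184:234],None,fx=8,fy=8,interpolation=cv2.INTER_CUBIC)
cv2.imwrite("pics/c5.png",cv2.hconcat([a1,b1]))
```

```text
(no output)
```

View pics/c4.png

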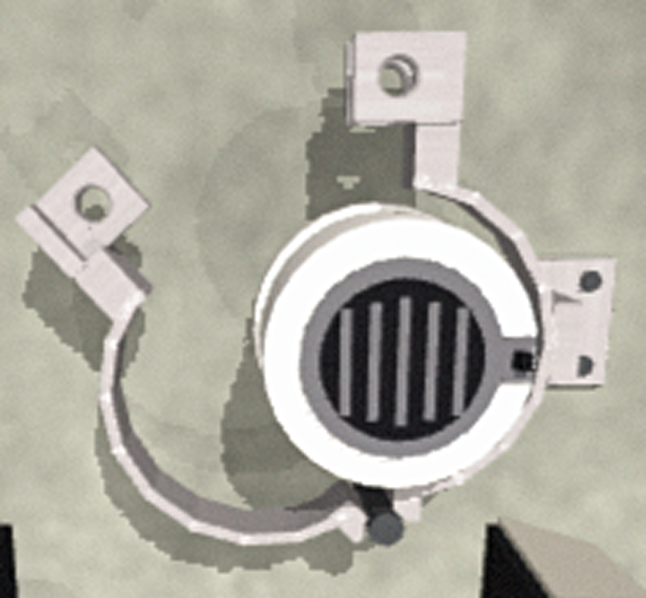

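View pics/c5.png

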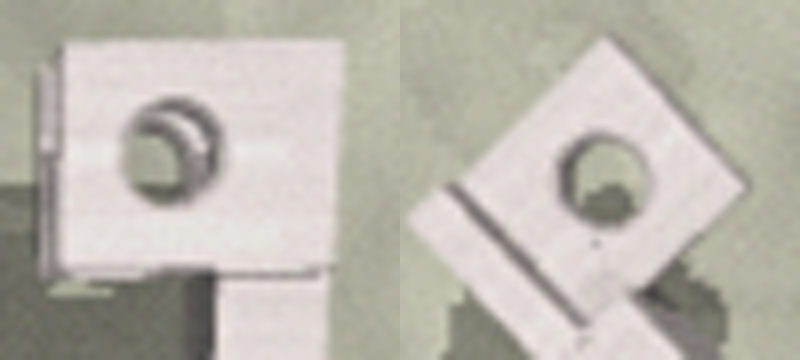

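Run:
```python
from h import *
w=np.load("w1.npy",allow_pickle=True).item()
P={n:plane(w,u-.4,v-.4,z) for n,u,v,z in [("fh",306.5,83.75,.056),("jh",209.6,124.5,.045),("post",302.9,227.3,.062),("tl",285+62/8,65+44/8,.056),("tr",285+343/8,65+40/8,.056),("br",285+330/8,65+272/8,.056),("bl",285+62/8,65+275/8,.056)]}
for k in P: print(k,P[k].round(4))
h=P["post"];a=P["fh"]-h;b=P["jh"]-h
print(np.linalg.norm(a[:2]),np.linalg.norm(b[:2]),np.arctan2(-a[0],a[1]),np.arctan2(-b[0],b[1]))
```

```text
fh [ 0.5765 -0.0485  0.056 ]
jh [ 0.4557 -0.0976  0.045 ]
post [ 0.5807 -0.2327  0.062 ]
tl [ 0.5593 -0.0339  0.056 ]
tr [ 0.6011 -0.033   0.056 ]
br [ 0.6016 -0.0658  0.056 ]
bl [ 0.5606 -0.0665  0.056 ]
0.18425911966723582 0.1841148590855329 0.02322093104548514 0.7464299548364772
```

Run:
```python
from h import *
H=np.array([.5808,-.2333])
def q(th,x,z,y=.185):
    c,s=np.cos(th),np.sin(th); return [*(H+[c*x-s*y,s*x+c*y]),z]
print("up");p=q(.745,-.06,.15);print(p);go(p,.745)
print("down from there: +x 11.5"); 
R0=Rdown(.745);p0=np.array(q(.745,-.06,.035))
for th,x in [(.74,-.044),(.65,-.044),(.55,-.044),(.45,-.044),(.35,-.044),(.25,-.044),(.15,-.044)]:
    go(q(th,x,.035),th,R0,p0)
print(observe()["tool_pos"])
```

```text
up
[np.float64(0.41126994092281227), np.float64(-0.13798704668679476), 0.15]
turn [-42.4   0.   -0. ] shift [ 10.82   2.35 -10.56] d 15.3
down from there: +x 11.5
turn [0.3 0.  0. ] shift [0.   0.02 1.69] d 1.7
turn [5.4 0.  0. ] shift [0.   0.33 3.37] d 3.4
turn [11.2  0.   0. ] shift [0.   0.5  5.27] d 5.3
turn [16.9  0.   0. ] shift [0.   0.48 7.17] d 7.2
turn [22.6  0.   0. ] shift [0.   0.27 9.06] d 9.1
turn [28.4  0.   0. ] shift [ 0.   -0.13 10.92] d 10.9
turn [34.1  0.   0. ] shift [ 0.   -0.71 12.73] d 12.7
[ 0.51696303 -0.16101589  0.25820833]
```

{"fn": "jog_arm", "kwargs": {
  "plan": [-42.4,0,0,10.8,2.4,-10.6,-1,-42.4,0,0,10.8,2.4,-10.6,-1,-42.4,0,0,10.8,2.4,-10.6,-1,-42.4,0,0,10.8,2.4,-10.6,-1,-42.4,0,0,10.8,2.4,-10.6,-1,-42.4,0,0,10.8,2.4,-10.6,-1,-42.4,0,0,10.8,2.4,-10.6,-1,-42.4,0,0,10.8,2.4,-10.6,-1],
  "newtons": 15
}}

```text
time: 2.3
tool_pos: [0.4095, -0.1398, 0.1507]
tool_rot: [-1.515, 1.57, -0.778]
contact_force: [-0.4, -0.9, -0.3]
opening: 0.0321
```

Run:
```python
from h import *
print(observe()["opening"]);go((.4113,-.138,.035),.745)
w=cams.read_camera("wrist"); cv2.imwrite("pics/w2.png",w["image"][:,:,::-1])
```

```text
0.03209605861717944
turn [-0.5  0.   0. ] shift [11.57  0.02  0.26] d 11.6
```

View pics/w2.png

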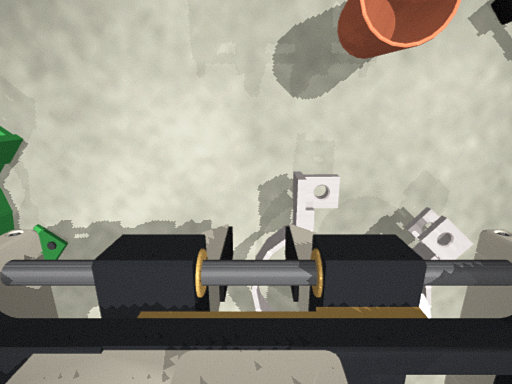

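The wrist view shows the jaw ear at (320,190), ahead of the closing fingers, and nothing under them. I'll descend.

{"fn": "jog_arm", "kwargs": {
  "plan": [-0.5,0,0,3,0,0.2,-1,-0.5,0,0,6,0,0.2,-1,-0.5,0,0,9,0,0.2,-1,-0.5,0,0,11.5,0,0.2,-1,-0.5,0,0,11.5,0,0.2,-1,-0.5,0,0,11.5,0,0.2,-1]
}}

```text
time: 2.95
tool_pos: [0.4111, -0.1381, 0.0357]
tool_rot: [2.081, 1.57, 2.829]
contact_force: [0.2, 0.6, -0.1]
opening: 0.0004
```

Run:
```python
from h import *
print(observe()["opening"]);go((.4113,-.138,.035),.745)
w=cams.read_camera("scene"); cv2.imwrite("pics/s3.png",cv2.resize(w["image"][150:280,170:340,::-1],None,fx=4,fy=4))
```

```text
0.0003565498988138687
turn [ 0.2 -0.  -0. ] shift [ 0.07 -0.01  0.02] d 0.1
```

View pics/s3.png

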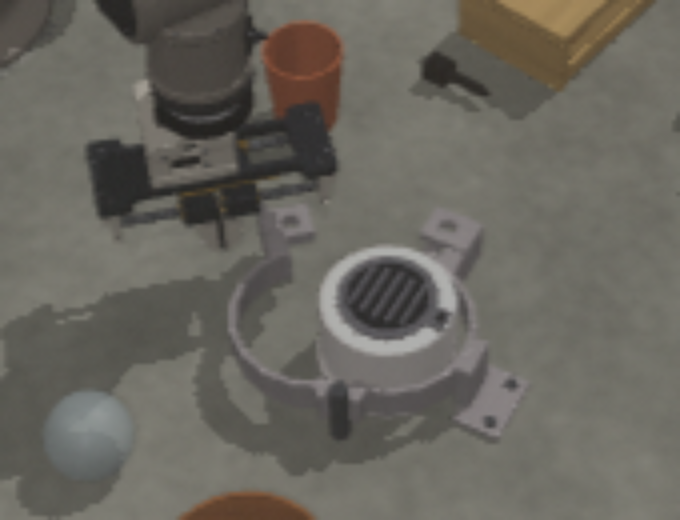

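The closed fingers are beside the jaw ear, between the jaw and the cup. The black decoy now lies on its side and I haven't touched it. I'll push along the arc.

{"fn": "jog_arm", "kwargs": {
  "plan": [0.3,0,0,0,0,1.0,-1,0.3,0,0,0,0,1.7,-1,5.4,0,0,0,0.3,3.4,-1,11.2,0,0,0,0.5,5.3,-1,16.9,0,0,0,0.5,7.2,-1,22.6,0,0,0,0.3,9.1,-1,28.4,0,0,0,-0.1,10.9,-1,34.1,0,0,0,-0.7,12.7,-1,34.1,0,0,0,-0.7,12.7,-1]
}}

```text
time: 3.9
tool_pos: [0.5112, -0.0556, 0.0363]
tool_rot: [-0.372, 1.567, -0.217]
contact_force: [0.9, 0.5, 0.4]
opening: 0.0005
```

Run:
```python
from h import *
s=observe();print(s["contact_force"],s["tool_pos"])
w=cams.read_camera("scene"); cv2.imwrite("pics/s4.png",cv2.resize(w["image"][150:280,170:340,::-1],None,fx=4,fy=4))
w=cams.read_camera("wrist"); cv2.imwrite("pics/w4.png",w["image"][:,:,::-1])
```

```text
[0.90604702 0.52432827 0.35632843] [ 0.51124059 -0.05557666  0.03632005]
```

View pics/s4.png

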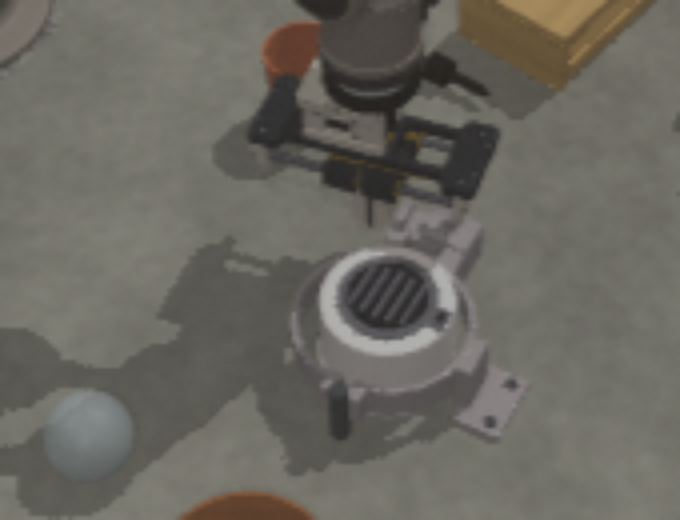

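View pics/w4.png

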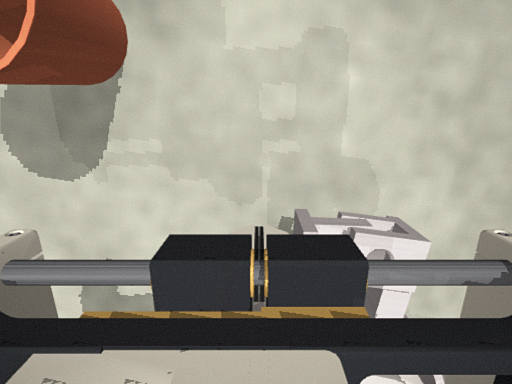

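The jaw followed and its tongue is entering between the lug plates. I'll continue towards shut.

Run:
```python
from h import *
H=np.array([.5808,-.2333])
def q(th,x,z,y=.185):
    c,s=np.cos(th),np.sin(th); return [*(H+[c*x-s*y,s*x+c*y]),z]
for th,x in [(.15,-.044),(.10,-.044),(.06,-.044),(.035,-.044),(.022,-.044),(.022,-.042)]: go(q(th,x,.035),th)
```

```text
turn [0.4 0.  0. ] shift [ 0.07 -0.09  0.09] d 0.1
turn [3.3 0.  0. ] shift [0.07 0.1  1.02] d 1.0
turn [5.6 0.  0. ] shift [0.07 0.22 1.77] d 1.8
turn [7. 0. 0.] shift [0.07 0.28 2.24] d 2.3
turn [7.8 0.  0. ] shift [0.07 0.31 2.49] d 2.5
turn [7.8 0.  0. ] shift [0.07 0.28 2.69] d 2.7
```

{"fn": "jog_arm", "kwargs": {
  "plan": [3.3,0,0,0,0.1,1.0,-1,5.6,0,0,0,0.2,1.7,-1,7,0,0,0,0.2,2.1,-1,7.5,0,0,0,0.2,2.3,-1,7.5,0,0,0,0.2,2.3,-1]
}}

```text
time: 4.5
tool_pos: [0.5308, -0.0513, 0.0355]
tool_rot: [-2.833, 1.571, -2.809]
contact_force: [-1.0, 0.3, 0.1]
opening: 0.0001
```

{"fn": "jog_arm", "kwargs": {
  "plan": [0,0,0,0,0,0.1,-1,0,0,0,0,0,0.2,-1,0,0,0,0,0,0.3,-1]
}}

```text
time: 4.8
tool_pos: [0.5337, -0.051, 0.0354]
tool_rot: [2.994, 1.57, 3.017]
contact_force: [-5.7, 0.6, 2.2]
opening: 0.0006
```

{"fn": "jog_arm", "kwargs": {
  "plan": [0,0,0,0,0,0.1,-1,0,0,0,0,0,0.1,-1,0,0,0,0,0,0.1,-1]
}}

```text
time: 5.1
tool_pos: [0.5337, -0.051, 0.0354]
tool_rot: [3.077, 1.568, 3.101]
contact_force: [-6.5, -0.6, 4.1]
opening: 0.0007
```

{"fn": "jog_arm", "kwargs": {
  "plan": [0,0,0,0,0,-1,-1,0,0,0,-3,0,-3,-1,0,0,0,-8,0,-3,-1,0,0,0,-13,0,-3,-1,0,0,0,-18,-3,-1,1,0,0,0,-22,-6,0,1,0,0,0,-22,-8,0,1,0,0,0,-22,-8,0,1,0,0,0,-22,-8,0,1]
}}

```text
time: 6.0
tool_pos: [0.5366, -0.1313, 0.255]
tool_rot: [1.837, 1.571, 1.858]
contact_force: [0.4, 0.5, -0.5]
opening: 0.0356
```

Run:
```python
from h import *
s=observe();print(s["contact_force"],s["tool_pos"])
w=cams.read_camera("wrist"); cv2.imwrite("pics/w5.png",w["image"][:,:,::-1]);np.save("w5.npy",w,allow_pickle=True)
```

```text
[ 0.43893923  0.46088223 -0.46223925] [ 0.53655056 -0.13127272  0.25500559]
```

View pics/w5.png

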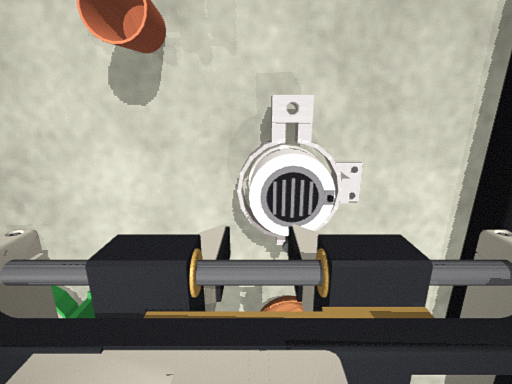

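Run:
```python
import cv2
a=cv2.imread("pics/w5.png")
cv2.imwrite("pics/c6.png",cv2.resize(a[85:145,260:330],None,fx=10,fy=10,interpolation=cv2.INTER_CUBIC))
```

```text
(no output)
```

View pics/c6.png

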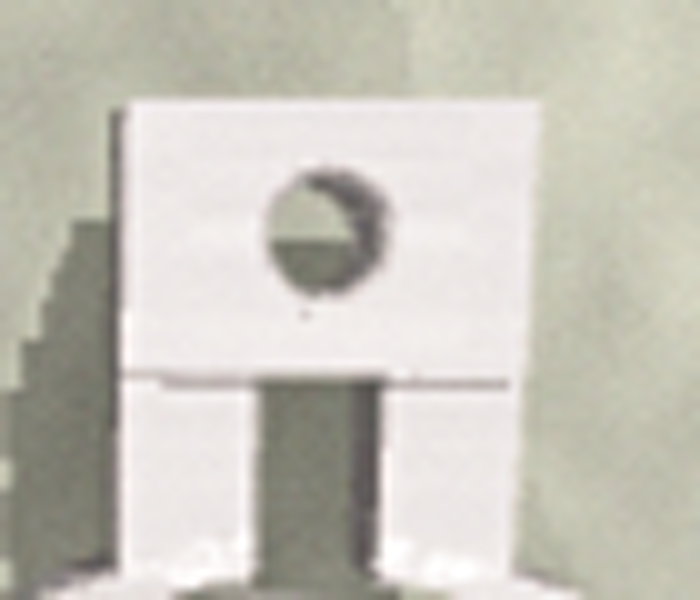

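The ring is shut and the holes line up, with floor visible straight through. The hole is at (292.8,108.3). Next I'll look at the pin.

Run:
```python
from h import *
w=np.load("w5.npy",allow_pickle=True).item()
print("hole",plane(w,292.4,107.9,.056)); print(observe()["opening"])
go((.526,.165,.25),0.02)
```

```text
hole [ 0.5766633  -0.04884944  0.056     ]
0.040025687498063255
turn [ 0.1 -0.1 -0. ] shift [ 0.48 29.57 -0.37] d 29.6
```

{"fn": "jog_arm", "kwargs": {
  "plan": [0,0,0,0.5,29.6,-0.4,1,0,0,0,0.5,29.6,-0.4,1,0,0,0,0.5,29.6,-0.4,1,0,0,0,0.5,29.6,-0.4,1,0,0,0,0.5,29.6,-0.4,1,0,0,0,0.5,29.6,-0.4,1,0,0,0,0.5,29.6,-0.4,1,0,0,0,0.5,29.6,-0.4,1,0,0,0,0.5,29.6,-0.4,1]
}}

```text
time: 6.95
tool_pos: [0.5257, 0.1643, 0.2499]
tool_rot: [-2.586, 1.569, -2.563]
contact_force: [-0.4, 0.2, 0.6]
opening: 0.0918
```

Run:
```python
from h import *
s=observe();print(s["contact_force"],s["tool_pos"],s["qvel"].round(3))
w=cams.read_camera("wrist"); cv2.imwrite("pics/w6.png",w["image"][:,:,::-1]);np.save("w6.npy",w,allow_pickle=True)
```

```text
[-0.43989249  0.16027443  0.61520579] [0.52573858 0.16429669 0.24987516] [-0.023 -0.004 -0.008  0.     0.002  0.002]
```

View pics/w6.png

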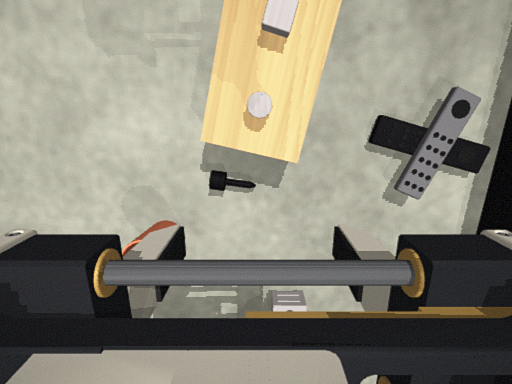

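The pin head top is at about (260,103) on the bamboo, with the plug at (281,14). I'll fit it now.

Run:
```python
from h import *
w=np.load("w6.npy",allow_pickle=True).item(); im=w["image"]
c=im[80:130,235:285].astype(int); m=((c.max(2)-c.min(2)<40)&(c.min(2)>110)).astype(np.uint8)
m2=((c.max(2)-c.min(2)<40)&(c.min(2)>195)).astype(np.uint8)
for mm in(m,m2):
    k,_=cv2.findContours(mm,cv2.RETR_EXTERNAL,cv2.CHAIN_APPROX_NONE);k=max(k,key=cv2.contourArea);print(cv2.contourArea(k),cv2.fitEllipse(k),cv2.boundingRect(k))
cv2.imwrite("pics/c7.png",cv2.resize(im[80:130,235:285,::-1],None,fx=10,fy=10,interpolation=cv2.INTER_CUBIC))
```

```text
475.5 ((24.146820068359375, 24.449357986450195), (23.961193084716797, 25.351055145263672), 7.552875995635986) (12, 12, 25, 26)
438.0 ((24.53681755065918, 24.1749210357666), (22.82257080078125, 24.6275634765625), 4.084751129150391) (13, 12, 24, 26)
```

View pics/c7.png

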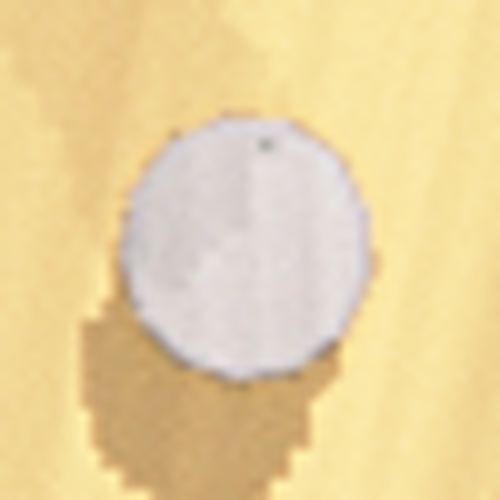

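Run:
```python
from h import *
w=np.load("w6.npy",allow_pickle=True).item()
p=plane(w,259.4,104.4,.092);print(p)
go((p[0],p[1],.13),.02); go((p[0],p[1],.0745),.02)
```

```text
[0.52508451 0.24857635 0.092     ]
turn [ 0.1 -0.   0. ] shift [12.    8.48  0.1 ] d 14.7
turn [ 0.1 -0.   0. ] shift [17.55  8.48  0.1 ] d 19.5
```

{"fn": "jog_arm", "kwargs": {
  "plan": [0,0,0,4,4,0.1,1,0,0,0,8,8,0.1,1,0,0,0,12,8.5,0.1,1,0,0,0,14.5,8.5,0.1,1,0,0,0,16.5,8.5,0.1,1,0,0,0,17.5,8.5,0.1,1,0,0,0,17.5,8.5,0.1,1]
}}

```text
time: 7.7
tool_pos: [0.525, 0.2485, 0.0743]
tool_rot: [-2.801, 1.568, -2.78]
contact_force: [0.4, 0.9, -0.0]
opening: 0.0919
```

Run:
```python
from h import *
s=observe();print(s["contact_force"],s["tool_pos"]); go((.5251,.2486,.0745),.02)
w=cams.read_camera("side"); cv2.imwrite("pics/d7.png",cv2.resize(w["image"][140:290,80:280,::-1],None,fx=4,fy=4))
```

```text
[ 0.43879999  0.87485585 -0.02557558] [0.52497944 0.2484665  0.07431385]
turn [ 0.1 -0.1  0. ] shift [-0.02  0.01  0.01] d 0.0
```

View pics/d7.png

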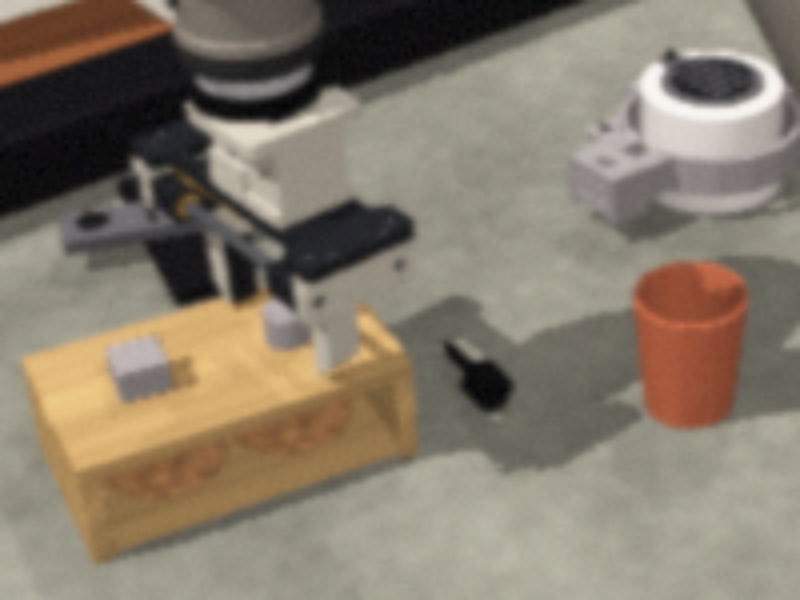

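The fingers straddle the pin head at (285,325), just above the board, and the plug is clear. I'll close.

{"fn": "jog_arm", "kwargs": {
  "plan": [0,0,0,0,0,0,-1,0,0,0,0,0,0,-1,0,0,0,0,0,0,-1,0,0,0,0,0,0,-1,0,0,0,0,0,0,-1,0,0,0,0,0,0,-1,0,0,0,0,0,0,-1,0,0,0,0,0,0,-1,0,0,0,0,0,0,-1,0,0,0,0,0,0,-1],
  "newtons": 30
}}

```text
time: 8.75
tool_pos: [0.5252, 0.2498, 0.0754]
tool_rot: [-2.548, 1.571, -2.525]
contact_force: [-1.1, -1.0, 0.8]
opening: 0.0268
```

{"fn": "jog_arm", "kwargs": {
  "plan": [0,0,0,-0.5,0,0,-1,0,0,0,-2,0,0,-1,0,0,0,-4,0,0,-1,0,0,0,-6,0,0,-1,0,0,0,-8,0,0,-1,0,0,0,-8,0,0,-1]
}}

```text
time: 9.35
tool_pos: [0.5268, 0.2503, 0.1584]
tool_rot: [0.275, 1.565, 0.298]
contact_force: [1.1, 0.0, -1.2]
opening: 0.0273
```

Run:
```python
from h import *
s=observe();print(s["contact_force"],s["tool_pos"],s["opening"])
for n in("side","scene","wrist"):
    w=cams.read_camera(n);np.save(f"{n}8.npy",w,allow_pickle=True)
    u,v=map(int,proj(w,s["tool_pos"])); print(n,u,v)
    v0,u0=max(0,v-60),max(0,u-70); cv2.imwrite(f"pics/{n}8.png",cv2.resize(w["image"][v0:v0+120,u0:u0+140,::-1],None,fx=5,fy=5,interpolation=cv2.INTER_CUBIC));print(u0,v0)
```

```text
[ 1.09632355  0.01438503 -1.15975997] [0.52684991 0.25032071 0.15837379] 0.027267196887665924
side 146 192
76 132
scene 308 125
238 65
wrist 260 241
190 181
```

View pics/side8.png

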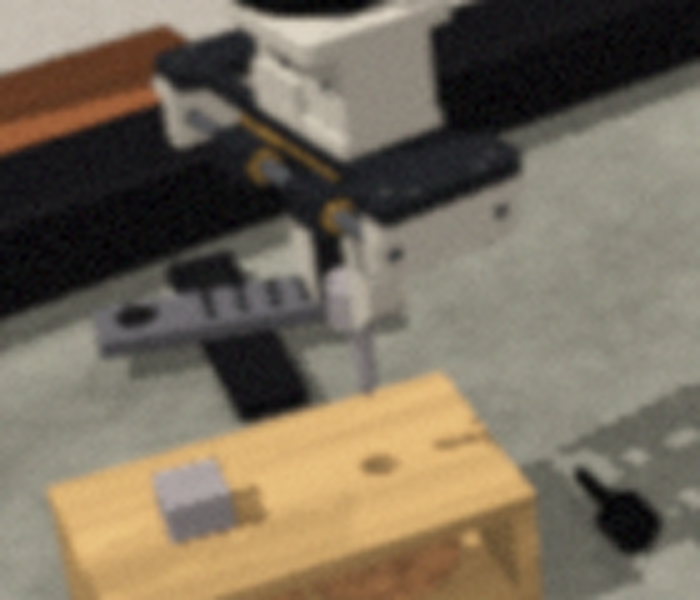

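View pics/scene8.png

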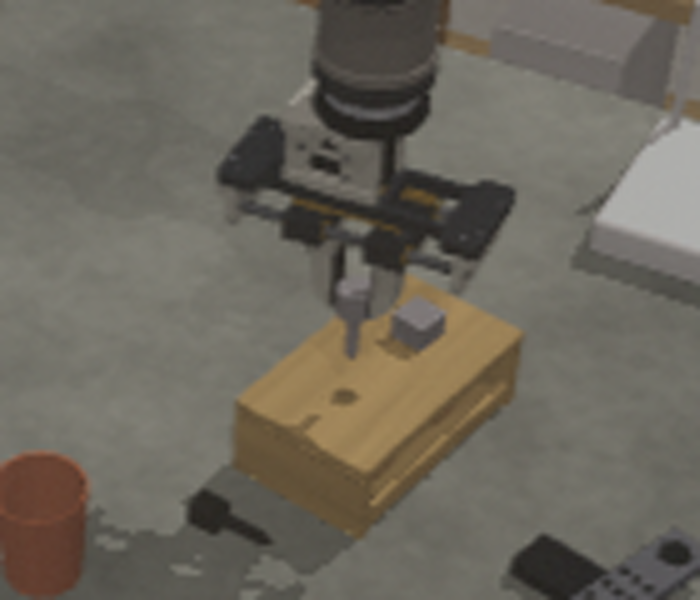

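The pin is held and the organizer hole is empty. In the side crop the tip is at (369,388). I'll triangulate the tip to check for tilt.

Run:
```python
from h import *
a=np.load("scene8.npy",allow_pickle=True).item();b=np.load("side8.npy",allow_pickle=True).item()
t=observe()["tool_pos"];Rt,_=toolR();print(t,Rt[:,0])
print("tip",tri(a,(308,136.2),b,(149.8,209.6)))
print("shanktop",tri(a,(308.6,128.8),b,(148.4,198)))
for z in (.158,.114): 
  p=[t[0],t[1],z]; x=proj(a,p);y=proj(b,p); print(z,((x[0]-238)*5,(x[1]-65)*5),((y[0]-76)*5,(y[1]-132)*5))
for n,k,u0,v0 in(("scene",a,285,105),("side",b,125,170)):
    cv2.imwrite(f"pics/{n}8b.png",cv2.resize(k["image"][v0:v0+45,u0:u0+45,::-1],None,fx=12,fy=12,interpolation=cv2.INTER_CUBIC))
x=cv2.hconcat([cv2.imread("pics/scene8b.png"),cv2.imread("pics/side8b.png")]);cv2.imwrite("pics/c8.png",cv2.resize(x,None,fx=.74,fy=.74))
```

```text
[0.52472977 0.24957459 0.15443886] [-1.42606905e-03 -5.84547998e-04 -9.99998812e-01]
tip (array([0.52843531, 0.2483295 , 0.10896319]), np.float64(0.0016335312134554928))
shanktop (array([0.52781008, 0.24887519, 0.1428293 ]), np.float64(0.002333823604666784))
0.158 (np.float64(349.39579973670817), np.float64(301.39196125669395)) (np.float64(358.4651557850563), np.float64(305.0395692288967))
0.114 (np.float64(345.514808018103), np.float64(348.63329376462985)) (np.float64(368.19620047401287), np.float64(382.9458842767484))
```

View pics/c8.png

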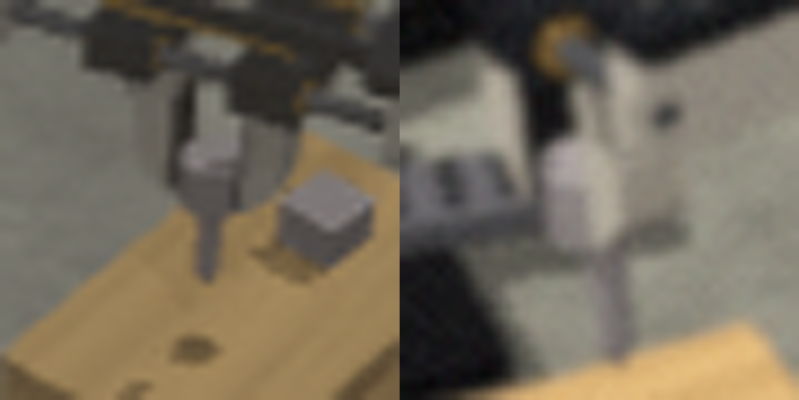

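Run:
```python
from h import *
go((.5766,-.0487,.16),.02);go((.5766,-.0487,.113),.02)
```

```text
turn [ 0.2 -0.1  0. ] shift [ -0.55 -29.94   4.51] d 30.3
turn [ 0.2 -0.1  0. ] shift [  4.15 -29.94   4.51] d 30.6
```

{"fn": "jog_arm", "kwargs": {
  "plan": [0,0,0,-0.5,-4,0.6,-1,0,0,0,-0.5,-8,1.2,-1,0,0,0,-0.5,-12,1.8,-1,0,0,0,-0.5,-16,2.4,-1,0,0,0,-0.5,-20,3,-1,0,0,0,-0.5,-24,3.6,-1,0,0,0,-0.5,-27,4.1,-1,0,0,0,0,-29.9,4.5,-1,0,0,0,2,-29.9,4.5,-1,0,0,0,4.1,-29.9,4.5,-1]
}}

```text
time: 10.5
tool_pos: [0.5766, -0.0493, 0.1127]
tool_rot: [2.95, 1.57, 2.97]
contact_force: [0.4, 1.1, -0.9]
opening: 0.0272
```

{"fn": "jog_arm", "kwargs": {
  "plan": [0,0,0,0,0,0,-1,0,0,0,0,0,0,-1,0,0,0,0,0,0,-1]
}}

```text
time: 10.8
tool_pos: [0.5776, -0.0479, 0.1151]
tool_rot: [-0.271, 1.57, -0.248]
contact_force: [-0.7, 0.0, -1.7]
opening: 0.0273
```

Run:
```python
from h import *
s=observe();print(s["contact_force"],s["tool_pos"],s["opening"]);go((.5766,-.0487,.113),.02)
ims=[]
for n in("side","scene"):
    w=cams.read_camera(n);np.save(f"{n}9.npy",w,allow_pickle=True)
    u,v=map(int,proj(w,[.5766,-.0487,.08])); u0,v0=u-25,v-25; print(n,u0,v0)
    print(" hole->",[( (x-u0)*9,(y-v0)*9) for x,y in [proj(w,[.5766,-.0487,.056]),proj(w,s["tool_pos"]-[0,0,.048])]])
    ims.append(cv2.resize(w["image"][v0:v0+50,u0:u0+44,::-1],None,fx=9,fy=9,interpolation=cv2.INTER_CUBIC))
cv2.imwrite("pics/c9.png",cv2.hconcat(ims))
w=cams.read_camera("wrist");cv2.imwrite("pics/w9.png",w["image"][:,:,::-1])
```

```text
[-0.72163915  0.0292919  -1.67172311] [ 0.57756269 -0.04794193  0.11512231] 0.02730791723094377
turn [0.2 0.1 0. ] shift [ 0.21 -0.07 -0.1 ] d 0.2
side 206 146
 hole-> [(np.float64(228.28404771998575), np.float64(297.2826876537925)), (np.float64(224.1942653216022), np.float64(267.09360390317175))]
scene 256 176
 hole-> [(np.float64(227.29049875122234), np.float64(272.5197542872604)), (np.float64(231.18697114479244), np.float64(252.51363946998418))]
```

View pics/c9.png

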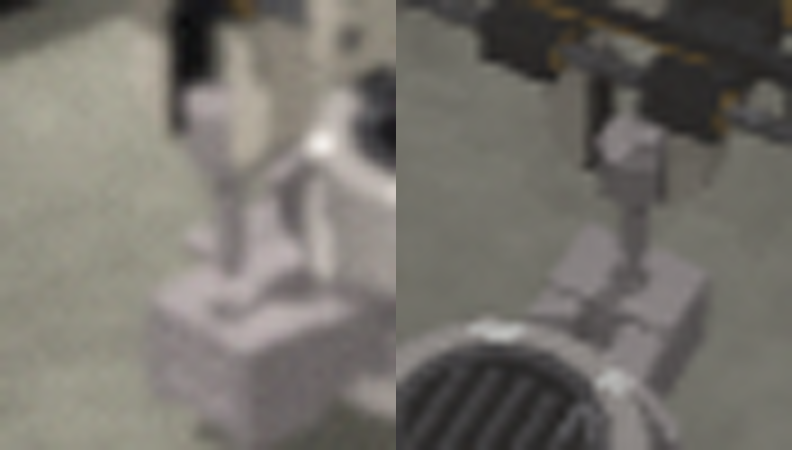

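View pics/w9.png

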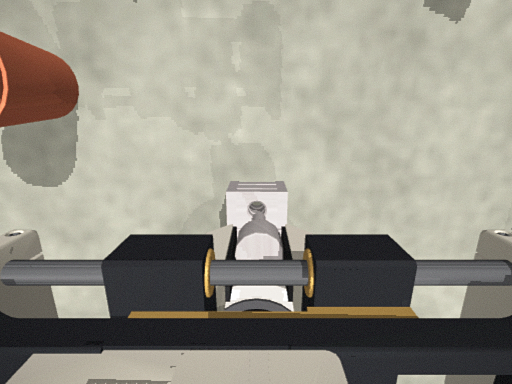

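The wrist view shows the pin right over the hole at (258,207). I'll zoom in.

Run:
```python
from h import *
a=cv2.imread("pics/w9.png"); s=observe();print(s["tool_pos"])
w=cams.read_camera("wrist")
cv2.imwrite("pics/c10.png",cv2.resize(w["image"][170:250,215:305,::-1],None,fx=8,fy=8,interpolation=cv2.INTER_CUBIC))
for p in([.5766,-.0487,.056],s["tool_pos"]-[0,0,.048],s["tool_pos"]-[0,0,.004]): u,v=proj(w,p);print((u-215)*8,(v-170)*8)
```

```text
[ 0.57759116 -0.04796488  0.11537963]
331.1775094027007 314.3361918767025
340.7275435837878 346.0795960992739
339.5555787089411 538.5392180935833
```

View pics/c10.png

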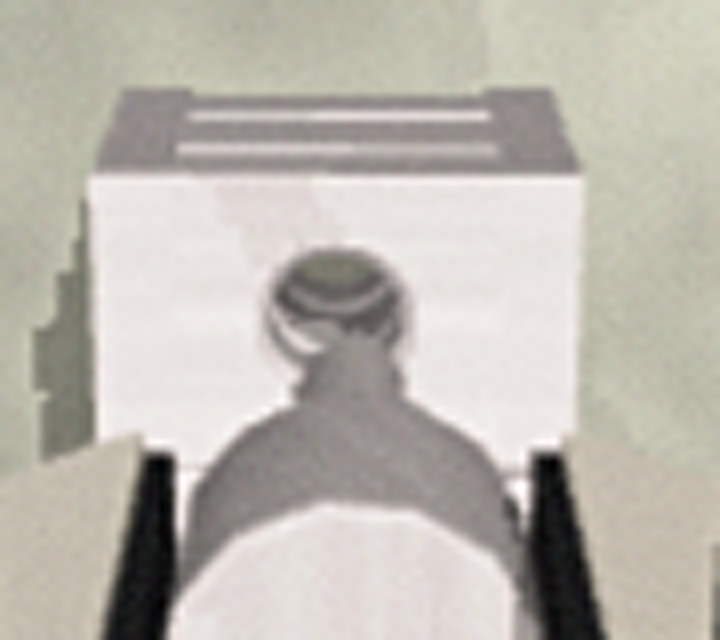

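Relative to the hole, the tip is about 1.3 mm too far in +x and 0.5 mm in +y. I'll correct that and lower.

{"fn": "jog_arm", "kwargs": {
  "plan": [0,0,0,0,-0.05,-0.13,-1,0,0,0,0.5,-0.05,-0.13,-1,0,0,0,1,-0.05,-0.13,-1,0,0,0,1.5,-0.05,-0.13,-1,0,0,0,2.0,-0.05,-0.13,-1,0,0,0,2.0,-0.05,-0.13,-1]
}}

```text
time: 11.6
tool_pos: [0.5752, -0.0485, 0.0933]
tool_rot: [2.944, 1.569, 2.967]
contact_force: [0.6, -0.1, -1.8]
opening: 0.0271
```

Run:
```python
from h import *
s=observe();print(s["tool_pos"],s["contact_force"])
w=cams.read_camera("wrist")
cv2.imwrite("pics/c11.png",cv2.resize(w["image"][160:250,210:310,::-1],None,fx=7,fy=7,interpolation=cv2.INTER_CUBIC))
```

```text
[ 0.57523261 -0.04852236  0.09334857] [ 0.56791014 -0.13345452 -1.82733145]
```

View pics/c11.png

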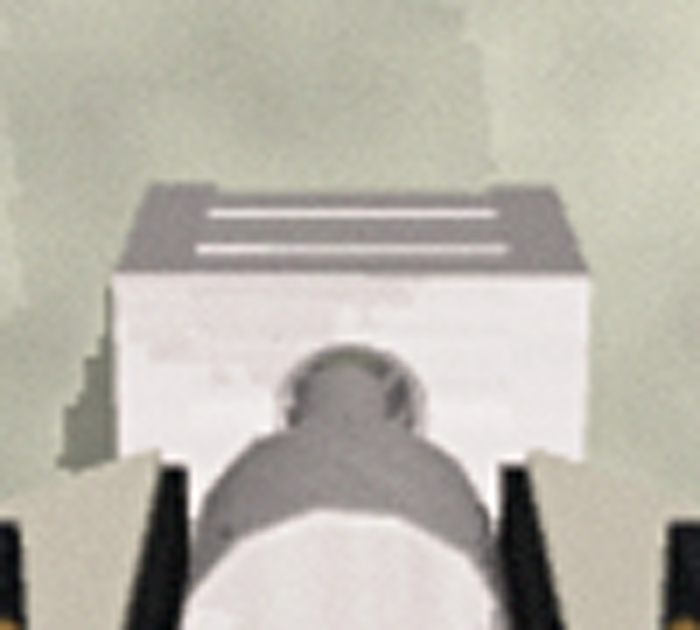

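The shank is inside the hole and roughly centred, and forces are low. I'll keep lowering.

{"fn": "jog_arm", "kwargs": {
  "plan": [0,0,0,0.5,0,0,-1,0,0,0,1,0,0,-1,0,0,0,1.5,0,0,-1,0,0,0,2,0,0,-1,0,0,0,2.5,0,0,-1,0,0,0,2.8,0,0,-1,0,0,0,2.8,0,0,-1]
}}

```text
time: 12.35
tool_pos: [0.5755, -0.0486, 0.0659]
tool_rot: [2.987, 1.57, 3.009]
contact_force: [-0.7, -0.2, -1.7]
opening: 0.0272
```

{"fn": "jog_arm", "kwargs": {
  "plan": [0,0,0,0.1,0,0,-1,0,0,0,0.2,0,0,-1,0,0,0,0.3,0,0,-1]
}}

```text
time: 12.65
tool_pos: [0.5759, -0.0487, 0.0636]
tool_rot: [-0.446, 1.57, -0.423]
contact_force: [1.1, -0.0, -0.9]
opening: 0.027
```

Run:
```python
from h import *
s=observe();print(s["tool_pos"],s["contact_force"])
ims=[]
for n in("side","scene"):
    w=cams.read_camera(n)
    u,v=map(int,proj(w,[.5766,-.0487,.07])); u0,v0=u-25,v-25
    ims.append(cv2.resize(w["image"][v0:v0+50,u0:u0+44,::-1],None,fx=9,fy=9,interpolation=cv2.INTER_CUBIC))
cv2.imwrite("pics/c12.png",cv2.hconcat(ims))
```

```text
[ 0.57591235 -0.04865043  0.06357854] [ 1.05509792 -0.02916792 -0.94327386]
```

View pics/c12.png

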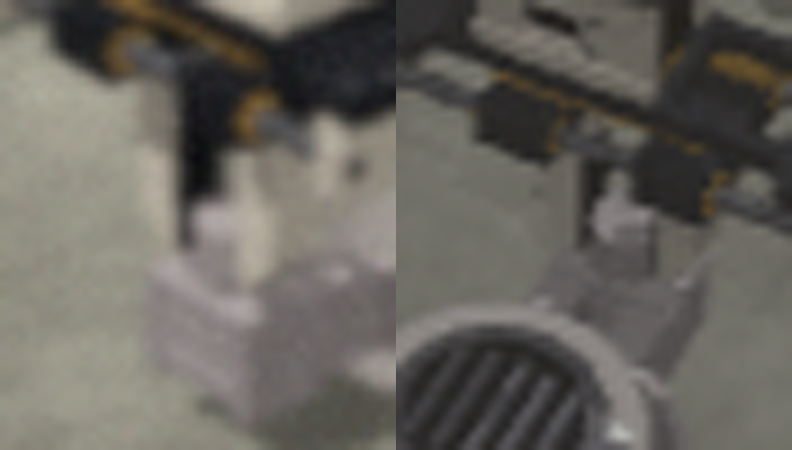

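The head is nearly down, with no resistance yet. I'll go on in millimetres.

{"fn": "jog_arm", "kwargs": {
  "plan": [0,0,0,0.1,0,0,-1,0,0,0,0.2,0,0,-1,0,0,0,0.2,0,0,-1]
}}

```text
time: 13.05
tool_pos: [0.5758, -0.0486, 0.0614]
tool_rot: [-1.279, 1.571, -1.256]
contact_force: [0.4, -0.0, -1.7]
opening: 0.0272
```

{"fn": "jog_arm", "kwargs": {
  "plan": [0,0,0,0.1,0,0,-1,0,0,0,0.2,0,0,-1,0,0,0,0.2,0,0,-1]
}}

```text
time: 13.35
tool_pos: [0.5759, -0.0487, 0.0613]
tool_rot: [-0.46, 1.57, -0.437]
contact_force: [-4.9, 0.6, 13.8]
opening: 0.0272
```

At 13.8 N the head is seated. I'll release.

{"fn": "jog_arm", "kwargs": {
  "plan": [0,0,0,-0.1,0,0,1,0,0,0,-0.1,0,0,1,0,0,0,-0.1,0,0,1,0,0,0,-0.1,0,0,1,0,0,0,-0.1,0,0,1,0,0,0,-0.1,0,0,1,0,0,0,-0.1,0,0,1,0,0,0,-0.1,0,0,1,0,0,0,-0.1,0,0,1,0,0,0,-0.1,0,0,1]
}}

```text
time: 14.35
tool_pos: [0.5758, -0.0486, 0.0604]
tool_rot: [-1.634, 1.571, -1.611]
contact_force: [-0.1, -0.7, 0.1]
opening: 0.0914
```

Run:
```python
from h import *
s=observe();print(s["tool_pos"],s["contact_force"],s["opening"]);go((.5768,-.049,.03),.02)
ims=[]
for n in("side","scene"):
    w=cams.read_camera(n)
    u,v=map(int,proj(w,[.5766,-.0487,.07])); u0,v0=u-25,v-25
    ims.append(cv2.resize(w["image"][v0:v0+50,u0:u0+44,::-1],None,fx=9,fy=9,interpolation=cv2.INTER_CUBIC))
cv2.imwrite("pics/c13.png",cv2.hconcat(ims))
w=cams.read_camera("wrist");cv2.imwrite("pics/w13.png",w["image"][:,:,::-1])
```

```text
[ 0.57578554 -0.04864196  0.06044567] [-0.05469295 -0.72706145  0.08358082] 0.09142894319094315
turn [ 0.2 -0.   0. ] shift [ 3.04 -0.04  0.1 ] d 3.0
```

View pics/c13.png

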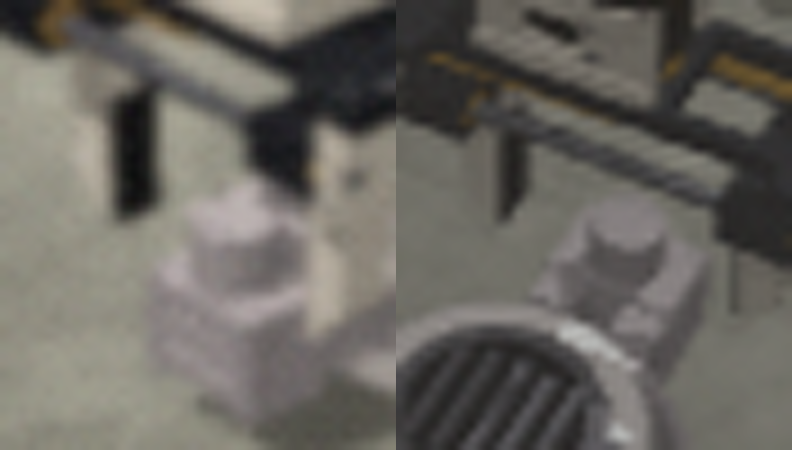

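View pics/w13.png

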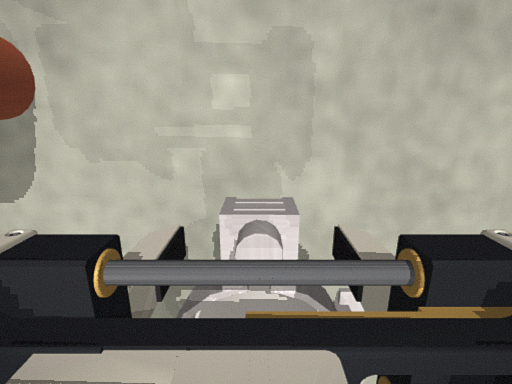

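The pin head sits flat on the plate and the ears are centred between the open fingers. I'll lower and squeeze.

{"fn": "jog_arm", "kwargs": {
  "plan": [0,0,0,0.5,0,0.1,1,0,0,0,1,0,0.1,1,0,0,0,1.5,0,0.1,1,0,0,0,2,0,0.1,1,0,0,0,2.6,0,0.1,1,0,0,0,2.6,0,0.1,1]
}}

```text
time: 15.1
tool_pos: [0.5761, -0.0485, 0.0333]
tool_rot: [2.955, 1.569, 2.978]
contact_force: [-0.5, -0.0, -0.1]
opening: 0.0916
```

{"fn": "jog_arm", "kwargs": {
  "plan": [0,0,0,0,0,0,0.3,0,0,0,0,0,0,0.3,0,0,0,0,0,0,0.3,0,0,0,0,0,0,0,0,0,0,0,0,0,0,0,0,0,0,0,0,-1,0,0,0,0,0,0,-1,0,0,0,0,0,0,-1,0,0,0,0,0,0,-1,0,0,0,0,0,0,-1],
  "newtons": 30
}}

```text
time: 16.1
tool_pos: [0.576, -0.0486, 0.0344]
tool_rot: [3.116, 1.569, 3.139]
contact_force: [-5.9, -0.1, 4.7]
opening: 0.0496
```

Run:
```python
from h import *
s=observe();print(s["time"],s["tool_pos"],s["contact_force"],s["opening"],s["torque"])
ims=[]
for n in("side","scene"):
    w=cams.read_camera(n);cv2.imwrite(f"pics/{n}14.png",w["image"][:,:,::-1])
    u,v=map(int,proj(w,[.5766,-.0487,.07])); u0,v0=u-25,v-25
    ims.append(cv2.resize(w["image"][v0:v0+50,u0:u0+44,::-1],None,fx=9,fy=9,interpolation=cv2.INTER_CUBIC))
cv2.imwrite("pics/c14.png",cv2.hconcat(ims))
w=cams.read_camera("wrist");cv2.imwrite("pics/w14.png",w["image"][:,:,::-1])
```

```text
16.1 [ 0.57604903 -0.04861287  0.03444584] [-5.88250768 -0.14928194  4.68937115] 0.04955764514601366 [-0.17644638  1.08838837 -0.02504774]
```

View pics/c14.png

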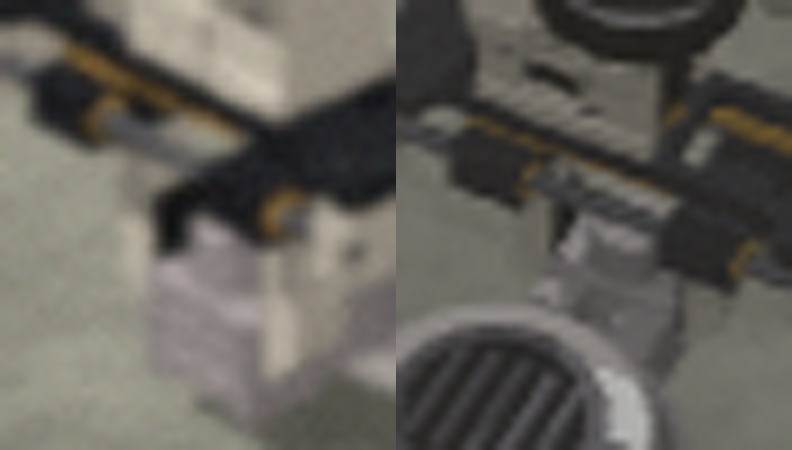

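View pics/w14.png

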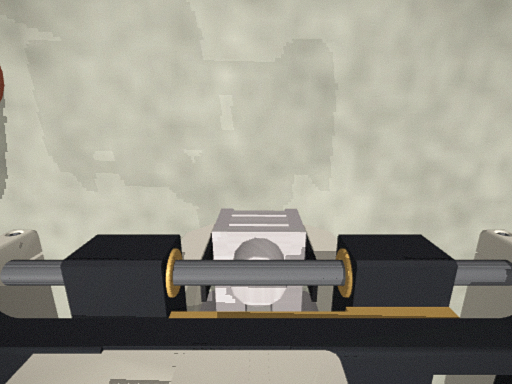

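View pics/scene14.png

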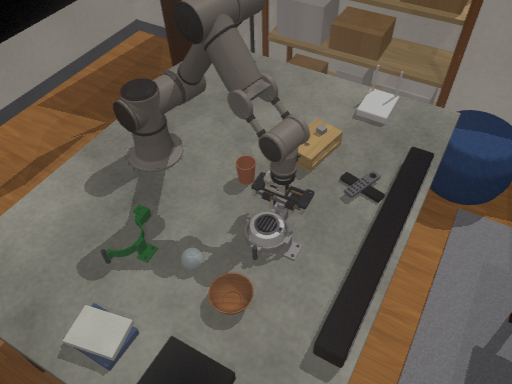

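The fingers hold both ears at an opening of 49.6 mm. I'll firm up the grip and hold.

{"fn": "jog_arm", "kwargs": {
  "plan": [0,0,0,0,0,-0.05,-1,0,0,0,0,0,-0.05,-1,0,0,0,0,0,-0.05,-1,0,0,0,0,0,-0.05,-1,0,0,0,0,0,-0.05,-1,0,0,0,0,0,-0.05,-1,0,0,0,0,0,-0.05,-1,0,0,0,0,0,-0.05,-1],
  "newtons": 40
}}

```text
time: 17.05
tool_pos: [0.5761, -0.0486, 0.0344]
tool_rot: [3.138, 1.57, -3.123]
contact_force: [-3.8, -0.1, 4.9]
opening: 0.0499
```

Run:
```python
from h import *
s=observe();print(s["time"],s["tool_pos"],s["contact_force"],s["opening"],abs(s["qvel"]).max())
for n,b in(("scene","pics/scene0.png"),):
    w=cams.read_camera(n);d=cv2.absdiff(w["image"][:,:,::-1],cv2.imread(b)); 
    for k,(u,v) in dict(cup=(246,165),bowl=(231,295),orb=(192,258),remote=(365,186),plug=(321,130)).items(): print(k,d[v-10:v+10,u-12:u+12].mean().round(1))
```

```text
17.05 [ 0.57607255 -0.04861188  0.03441551] [-3.77839893 -0.08312766  4.86516045] 0.04987501158259127 0.0017750216178871107
cup 2.3
bowl 2.9
orb 7.5
remote 3.1
plug 4.4
```

Run:
```python
from h import *
print(robot.hand_in()); s=observe();print(s["time"],s["opening"],s["contact_force"])
```

```text
the job is handed in; nothing more can be done
None
the job is handed in; nothing more can be done
```

The clamp is shut, the pin is in, and the gripper is still squeezing both ears. I handed the job in at about 17 s of the 58 s allowed; no verdict is reported.

**What I did:**
- **Jaw:** I pushed it shut along its arc to the stop, where the force read about 6 N. The picture afterwards showed the holes lined up.
- **Pin:** I took the round-headed pin from the organizer and lowered it through both ears. The head seated on the upper plate at about 14 N.
- **Squeeze:** I released the pin, lowered the open fingers over the ears and closed them with a 40 N grip.

**Last checks:**
- **Grip:** The opening was 49.9 mm, which matches the 50 mm shut thickness. There was no direct reading of the force on each ear. The tool still felt a small net force of about 4 N sideways and 5 N upward.
- **Pin:** The pictures after release and under the squeeze show the head upright and flat on the plate. I judged this by eye; I did not measure the pin's final position or tilt.
- **Other objects:** The plug, remotes, cup and bowl look unmoved compared with the first picture. The orb's patch changed slightly more than the rest, but it shows at the same place. I put this down to shadow and did not measure it.
- **Black decoy:** It stood upright in the first picture and lay on its side by about 3 s. I had not touched it.

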